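# Hold the sprung lid of the foam cutter's power unit at its pointer

### The arm

A 6-joint arm with a two-finger parallel gripper is mounted at the origin on the work surface. World frame = base frame: x ahead of the robot, y to its left, z up, the work surface at z = 0. Lengths are in m, angles in rad, forces in N, time in s.
With the tool pointing down it reaches from about 0.3 to 0.95 m from the base axis. Payload 3.1 kg.
Tool frame: the origin (TCP) lies between the finger pads; the fingertips stand 25 mm ahead of it and the grasp point (between the pads) lies 6 mm ahead of it; z points along the fingers, y is the line along which they close (so a half turn about z gives the same grasp; the last joint's range is limited). The gripper opens to 85 mm and grips with 20 to 120 N. Pads are 22 mm wide; open, the fingers measure 114 mm over their backs; the gripper's body (76 mm by 85 mm) begins 54 mm behind the grasp point. The pads swing forward as they close: fully open they stand 13 mm farther back than shut.
Start: joints at [-1.388, 0.308, 1.634, -0, 1.2, -0.07], TCP at [0.156, -0.605, 0.256] pointing down, gripper open.
Joint ranges: [-3.06, 3.06], [-0.79, 1.96], [0.05, 2.63], [-1.19, 4.34], [0.05, 2.64], [-2.94, 2.94]. Speed limits (rad/s): [2.79, 2.79, 3.14, 3.14, 3.14, 3.14].

### API

Orientations are given as a rotation vector (axis times angle).
In Python, from plant import * gives the robot as it stands. The module is installed in compiled form; this text tells all that it offers.
- The arm moves only by the tool drive_tool, never from a script. Its argument "moves" is a list of rows, each an object with "xyz": the shift along the tool's x, y, z scaled (see below), a list of three; "rotation": the turn, a rotation vector about the tool's x, y, z scaled (see below), a list of three; "gripper": the opening in per cent of the stroke, from 0 (shut) to 100 (fully open). A call has 1 to 8 rows; each row shifts and turns the commanded pose from where the row before left it, along the tool's axes as they then stand; what a row does not reach is not made up. The controller multiplies each number of a shift by 1 m and each number of a turn by 1.5 rad. A row lasts 1/10 s, in which the tool goes at most 50 mm and 8.59 degrees, less where a joint would pass 70% of its speed; a pose out of reach is approached as far as the arm can. A call with a number of a shift or a turn outside -1 to 1 is refused whole. A call with a gripper value outside its range is refused whole. The fingers move at their own pace and stop on an object; "newtons" is the grip in N (left out, the last holds). Time passes only in rows, so rows that do not move let the fingers close. It gives the time, the measured TCP pose, the force, the opening and the grip force at its end, in the units of the state.
- sense(): the state, without advancing time (a new reading comes with each control period).
- snapshot(name): name is "side" or "top"; returns the picture (384x512x3 uint8, red, green, blue); there is no depth.
- camera_model(name): a dict with "fx", "fy", "cx", "cy" (pixels), "pose" (4x4, takes a point from camera to world coordinates). Camera axes: x right, y down, z forward; pixel columns grow to the right and rows downward; lengths in m; the calibration is good to about 2 mm. A picture is of the moment at which its call begins. camera_model takes no time and is no camera call.
- job_done(): hands the job in; it is judged then, once.
The state is a dict: "clock": time; "q": joint angles; "joint_velocities": joint speeds; "tau": joint torques, N m; "ee_pos": TCP position; "tcp_rot": TCP orientation; "wrist_force": force on the tool from outside, world axes, zero at the start; "ft_torque": the same for the moment, N m; "finger_gap": opening from 0.0 (shut) to 1.0 (fully open); "gripper_force": force on a finger pad.
Only numpy, scipy, OpenCV 4.12 (cv2) and the standard library are available. Lean on these libraries where they do the work, as an engineer would, in place of code of your own. Each camera call takes 0.05 s, during which the arm holds its last target. There are 200 camera calls.

### The job

Gently take the foam hat off the lid of the power unit without squeezing it hard, and stand it upright on the round foam disc, with its brim not sticking out over the edge. Then lift the power unit's sprung lid by its bar handle until it is level with the pointer beside it, leaving the pointer where it is, and finish while still holding the lid there by the handle. Leave the tape, the foam offcut, the tin and the screwdriver around them as they are.

Things in the scene. Friction and masses are not known exactly. Their poses are not given: they have to be found in the camera images.
- hat: white foam hat of a carnival figure, about 30 g, round: brim 90 mm across and 12 mm thick, on it a nearly straight crown 44 mm across at the foot and 42 mm at the top, whole height 62 mm. It stands upright on the lid at first. Origin: centre of the brim's underside, z up through the crown. The foam is damaged by a grip of more than 40 N (80 N over both fingers together); 20 N is plenty
- disc: round slab of white foam 180 mm across and 30 mm high, fixed flat on the bench beside the power unit. Origin: centre of its underside; the top is 30 mm above
- unit: power unit of the hot-wire cutter: dark steel box fixed to the bench, 200 mm deep (x), 200 wide (y); top of its shut 8 mm aluminium lid 100 mm above the bench. Origin: centre of the underside; x from the handle side (front) to the hinge at the back, y to the pointer side. 113 mm from the middle on +y is the pointer, at 123 mm a thin upright guide arc, 190 mm radius about the hinge, up to 275 mm high
- lid_hinge (a point): middle of the lid's hinge line: in the unit's frame 100 mm behind the centre, 96 mm above the bench; the hinge axis runs along the unit's y
- lid_front (a point): middle of the lid's front edge, 200 mm from the hinge line, at mid-thickness; its axes turn with the lid (x towards the hinge, y along it)
- lid (a joint): angle of the lid in rad: 0 shut, growing as the front rises, stop at 1.25. A spring and its weight always pull it shut: about 5 N at the handle when nearly shut, 7 to 9 N at the pointer's angles. It slams shut when let go
- handle: bar handle of the lid: round steel bar 12 mm thick, 110 mm long, parallel to the hinge, 60 mm in front of the lid's front edge (260 mm from the hinge line) on an arm at each end, free all round between the arms. Origin: middle of the bar, y along it; 96 mm above the bench when shut. Pinch it from above, a finger before and one behind; the bar revolves in its arms, so the hand need not tilt as the lid rises
- pointer (a joint): angle of the pointer in rad, counted as the lid's angle: the lid is level with the pointer when both read the same. Set between 0.5 and 0.9; it turns when pushed and must stay as it is
- pointer_tip (a point): free end of the pointer, a dark steel strip 12 mm high that pivots on the lid's hinge line beside the lid's +y edge; the tip lies 200 mm from the hinge line. Axes as for lid_front, turning with the pointer
- tape: bystander: cardboard ring 60 mm across, 22 mm high, flat on the bench in the middle
- offcut: bystander: stepped white foam offcut 55 x 40 mm, 50 mm high, near the middle of the bench
- screwdriver: bystander: screwdriver lying at the right side
- tin: bystander: tin 100 mm high at the left side
Not all that is in view belongs to the job. Leave any black or turquoise look-alike of the hat alone. Leave any red look-alike of the disc alone.

How it is judged:
By the outcome, as a careful person would: the job done as asked, in the order asked, and still so for the second after the job is handed in, while the arm keeps its last pose, push and grip.
It also fails if it takes over 70 s, if anything falls off the work surface, if the arm or the gripper's body presses on something with over 40 N, if the wrist force passes 120 N, or if a joint passes its speed limit or range.

## Working session

There is one attempt and no reset: what is moved stays moved. The work goes in short steps, Python scripts to look and compute and a tool call to move; the robot and the scene stay as the last step left them, time stands still between calls to the robot, and variables do not carry over. Pictures are saved under pics/ and viewed, at most 10 in all, crops included, and the job is handed in when it is done.

Besides the shell and the picture viewer there is one more tool, called as a command line: name --argument value ..., lists and objects as JSON in quotes. drive_tool: Moves the arm, as the interface text tells. Its arguments: {"type":"object","properties":{"moves":{"type":"array"},"newtons":{"type":"number"}},"required":["moves"]}

```bash
mkdir -p pics
python3 - <<'E'
from plant import *
import cv2
for n in("side","top"):
    cv2.imwrite(f"pics/{n}0.png",snapshot(n)[:,:,::-1])
    m=camera_model(n);print(n,m["fx"],m["fy"],m["cx"],m["cy"]);print(m["pose"])
s=sense();print(s)
E
```

```text
side 479.02084860866904 479.02084860866904 252.8031069535889 188.53017637442935
[[-0.78584666 -0.47529676  0.39564885 -0.02724892]
 [-0.61841989  0.60538755 -0.50106163  0.6958855 ]
 [-0.00136792 -0.63843473 -0.76967475  1.17286575]
 [ 0.          0.          0.          1.        ]]
top 373.53503184369447 373.53503184369447 253.45864964416916 194.07137187796835
[[ 0.01406153 -0.99511522  0.09771372  0.41460191]
 [-0.99987111 -0.01475104 -0.00633755  0.00428016]
 [ 0.00774797 -0.09761201 -0.99519439  1.34847265]
 [ 0.          0.          0.          1.        ]]
{'clock': 0.1, 'q': array([-1.38770110e+00,  3.08934060e-01,  1.63508842e+00,  1.72834862e-05,
        1.19972231e+00, -6.97134707e-02]), 'joint_velocities': array([-0.00113293, -0.00202929, -0.00158069,  0.00099783,  0.00148241,
        0.00104333]), 'tau': array([-3.18705115e-04, -4.16407335e+01, -2.77645433e+01, -1.31920597e-04,
        4.02723163e-03,  3.78060079e-06]), 'ee_pos': array([ 0.15616723, -0.60443671,  0.25513794]), 'tcp_rot': array([-3.11439658e+00, -3.95773520e-01,  1.66180767e-04]), 'wrist_force': array([0.64113463, 0.32911207, 0.06888116]), 'ft_torque': array([7.35728505e-05, 1.44605452e-02, 4.14819319e-02]), 'gripper_force': 0.0, 'finger_gap': 1.0007107279286536}
```

View pics/side0.png

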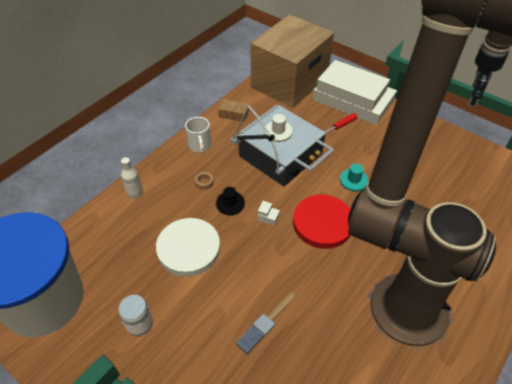

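View pics/top0.png

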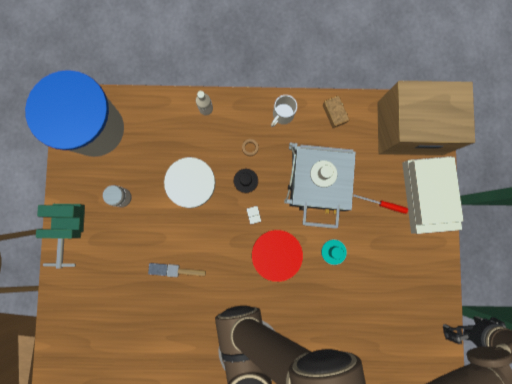

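```bash
cat > h.py <<'E'
import numpy as np, cv2
from plant import *
def ray(n,u,v,z):
    m=camera_model(n);P=m["pose"]
    d=P[:3,:3]@[(u-m["cx"])/m["fx"],(v-m["cy"])/m["fy"],1]
    o=P[:3,3];return o+d*(z-o[2])/d[2]
def proj(n,p):
    m=camera_model(n);P=m["pose"];c=P[:3,:3].T@(np.asarray(p)-P[:3,3])
    return np.array([m["fx"]*c[0]/c[2]+m["cx"],m["fy"]*c[1]/c[2]+m["cy"]])
def crop(im,x,y,w,h,s): return cv2.resize(im[y:y+h,x:x+w],None,fx=s,fy=s,interpolation=cv2.INTER_CUBIC)
E
python3 - <<'E'
from h import *
a=cv2.imread("pics/top0.png");b=cv2.imread("pics/side0.png")
cv2.imwrite("pics/c0.png",np.hstack([crop(a,280,135,80,100,5),crop(b,230,95,80,100,5)]))
# disc by colour (top view, z=.03)
for n,im,w in(("top",a,(155,150,225,215)),("side",b,(150,212,228,280))):
    x0,y0,x1,y1=w;c=im[y0:y1,x0:x1].astype(int)
    m=((c.min(2)>(190))).astype(np.uint8)
    k,l,st,ce=cv2.connectedComponentsWithStats(m);i=1+st[1:,4].argmax()
    print(n,st[i],ce[i]+[x0,y0],ray(n,*(ce[i]+[x0,y0]),.03))
E
```

```text
top [  10    8   49   49 1894] [188.90865892 182.06758184] [0.58350934 0.22582604 0.03      ]
side [   7    7   62   52 2532] [187.3135861  244.40442338] [0.57894309 0.22747577 0.03      ]
```

View pics/c0.png

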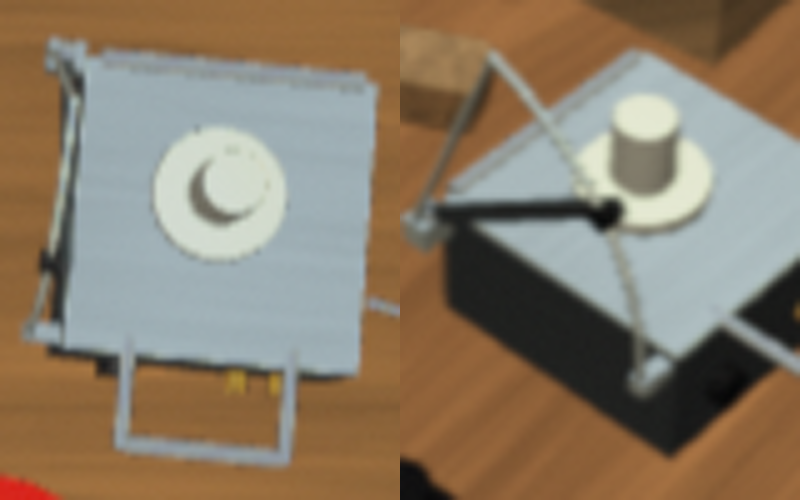

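```bash
cat > fit.py <<'E'
from h import *
from scipy.optimize import least_squares
T=lambda x,y:np.array([280+(x+.5)/5-.5,135+(y+.5)/5-.5])
S=lambda x,y:np.array([230+(x-400+.5)/5-.5,95+(y+.5)/5-.5])
def U(p,q): # unit->world
    c,s=np.cos(p[2]),np.sin(p[2]); return np.array([p[0]+c*q[0]-s*q[1],p[1]+s*q[0]+c*q[1],q[2]])
obs=[("top",T(85,57),(.1,.1,.1)),("top",T(378,88),(.1,-.1,.1)),("top",T(357,375),(-.1,-.1,.1)),("top",T(65,348),(-.1,.1,.1)),
("top",T(122,447),(-.16,.055,.1)),("top",T(287,461),(-.16,-.055,.1)),("side",S(640,50),(.1,-.1,.1)),("side",S(450,192),(.1,.1,.1)),("side",S(668,375),(-.1,.1,.1))]
f=lambda p:np.concatenate([proj(n,U(p,q))-o for n,o,q in obs])
r=least_squares(f,[.6,-.15,0],loss="soft_l1");p=r.x
def lidpt(a,y,rad,p=p): return U(p,(.1-rad*np.cos(a),y,.096+rad*np.sin(a)))
E
python3 - <<'E'
from fit import *
print(p,np.round(f(p),1).reshape(-1,2).tolist())
print("handle",U(p,(-.16,0,.096)))
print("brim",ray("top",*T(220,193),.112),ray("side",*S(645,178),.112))
print("crown",ray("top",*T(235,180),.162),ray("side",*S(646,116),.162))
for a in np.arange(.4,1,.1):
    w=lidpt(a,.113,.2); print(round(a,2),((proj("side",w)-[230,95])*5+[400,0]).round(),((proj("top",w)-[280,135])*5).round())
E
```

```text
[ 0.59570195 -0.24073321 -0.08160361] [[0.3, 0.1], [0.2, -0.5], [0.3, 0.6], [-0.7, 0.2], [-0.2, -0.4], [-0.4, -0.0], [0.4, -0.3], [-2.4, 1.4], [1.4, -4.0]]
handle [ 0.43623439 -0.22769112  0.096     ]
brim [ 0.60972361 -0.23752094  0.112     ] [ 0.60314019 -0.23632382  0.112     ]
crown [ 0.61043144 -0.23744193  0.162     ] [ 0.60604656 -0.23795819  0.162     ]
0.4 [644. 266.] [ 54. 312.]
0.5 [634. 237.] [ 58. 296.]
0.6 [622. 207.] [ 63. 276.]
0.7 [607. 177.] [ 67. 254.]
0.8 [589. 147.] [ 72. 228.]
0.9 [570. 117.] [ 77. 200.]
```

drive_tool --moves '[{"xyz":[0,0,-0.015],"rotation":[0,0,-0.095],"gripper":100},{"xyz":[0,0,-0.015],"rotation":[0,0,-0.095],"gripper":100},{"xyz":[0,0,-0.015],"rotation":[0,0,-0.095],"gripper":100},{"xyz":[0,0,-0.015],"rotation":[0,0,-0.095],"gripper":100},{"xyz":[0,0,-0.015],"rotation":[0,0,-0.095],"gripper":100},{"xyz":[0,0,-0.015],"rotation":[0,0,-0.095],"gripper":100},{"xyz":[0,0,-0.015],"rotation":[0,0,-0.095],"gripper":100},{"xyz":[0,0,-0.015],"rotation":[0,0,-0.095],"gripper":100}]' --newtons 20

```text
clock: 0.9
ee_pos: [0.1562, -0.6048, 0.3761]
tcp_rot: [-2.403, -2.021, -0.001]
wrist_force: [-0.6, -0.8, -0.5]
finger_gap: 0.992
gripper_force: 0.0
```

```bash
cat > go.py <<'E'
from h import *
from scipy.spatial.transform import Rotation as Ro
def go(t,yaw=-.0816):
    s=sense();R=Ro.from_rotvec(s["tcp_rot"]);c,k=np.cos(yaw),np.sin(yaw)
    G=Ro.from_matrix(np.array([[-k,c,0],[c,k,0],[0,0,-1.]]).T@np.eye(3)) # placeholder columns below
    y=np.array([c,k,0]);z=np.array([0,0,-1.]);G=Ro.from_matrix(np.c_[np.cross(y,z),y,z])
    print("t%.2f"%s["clock"],"pos",s["ee_pos"].round(4),"q",s["q"].round(2),"F",s["wrist_force"].round(1),"gap",round(s["finger_gap"],3),"gf",round(s["gripper_force"],1))
    print("tool shift",R.inv().apply(np.array(t)-s["ee_pos"]).round(4),"turn/1.5",((R.inv()*G).as_rotvec()/1.5).round(4))
E
sed -i '/placeholder/d' go.py
python3 -c "
from go import *
go([.6075,-.2375,.375])"
```

```text
t0.90 pos [ 0.1562 -0.6048  0.3761] q [-1.39  0.23  1.49 -0.    1.42 -1.22] F [-0.6 -0.8 -0.5] gap 0.992 gf 0.0
tool shift [0.4392 0.3817 0.0015] turn/1.5 [-0.0003 -0.0009 -0.0604]
```

drive_tool --moves '[{"xyz":[0,0,0],"rotation":[0,0,-0.06],"gripper":100},{"xyz":[0.031,0.0323,0],"rotation":[0,0,0],"gripper":100},{"xyz":[0.031,0.0323,0],"rotation":[0,0,0],"gripper":100},{"xyz":[0.031,0.0323,0],"rotation":[0,0,0],"gripper":100},{"xyz":[0.031,0.0323,0],"rotation":[0,0,0],"gripper":100},{"xyz":[0.031,0.0323,0],"rotation":[0,0,0],"gripper":100},{"xyz":[0.031,0.0323,0],"rotation":[0,0,0],"gripper":100},{"xyz":[0.031,0.0323,0],"rotation":[0,0,0],"gripper":100}]'

```text
clock: 1.7
ee_pos: [0.4016, -0.4073, 0.3757]
tcp_rot: [-2.317, -2.121, -0.0]
wrist_force: [0.4, -1.0, -0.1]
finger_gap: 1.003
gripper_force: 0.0
```

drive_tool --moves '[{"xyz":[0.031,0.0323,0],"rotation":[0,0,0],"gripper":100},{"xyz":[0.031,0.0323,0],"rotation":[0,0,0],"gripper":100},{"xyz":[0.031,0.0323,0],"rotation":[0,0,0],"gripper":100},{"xyz":[0.031,0.0323,0],"rotation":[0,0,0],"gripper":100},{"xyz":[0.031,0.0323,0],"rotation":[0,0,0],"gripper":100},{"xyz":[0.031,0.0323,0],"rotation":[0,0,0],"gripper":100},{"xyz":[0,0,0],"rotation":[0,0,0],"gripper":100}]'

```text
clock: 2.4
ee_pos: [0.6133, -0.2361, 0.3749]
tcp_rot: [-2.309, -2.127, -0.004]
wrist_force: [-0.3, 0.1, -0.0]
finger_gap: 0.998
gripper_force: 0.0
```

```bash
python3 -c "
from go import *
go([.6075,-.2375,.148])"
```

```text
t2.40 pos [ 0.6133 -0.2361  0.3749] q [-0.44  0.29  1.41  0.    1.43 -0.35] F [-0.3  0.1 -0. ] gap 0.998 gf 0.0
tool shift [-0.0025 -0.0057  0.2269] turn/1.5 [ 0.0002 -0.002  -0.0003]
```

drive_tool --moves '[{"xyz":[-0.0025,-0.0057,0.035],"rotation":[0,0,0],"gripper":100},{"xyz":[0,0,0.04],"rotation":[0,0,0],"gripper":100},{"xyz":[0,0,0.04],"rotation":[0,0,0],"gripper":100},{"xyz":[0,0,0.04],"rotation":[0,0,0],"gripper":100},{"xyz":[0,0,0.03],"rotation":[0,0,0],"gripper":100},{"xyz":[0,0,0.02],"rotation":[0,0,0],"gripper":100},{"xyz":[0,0,0.02],"rotation":[0,0,0],"gripper":100},{"xyz":[0,0,0],"rotation":[0,0,0],"gripper":100}]'

```text
clock: 3.2
ee_pos: [0.6006, -0.2418, 0.1469]
tcp_rot: [-2.312, -2.115, 0.006]
wrist_force: [-1.1, 0.3, -1.2]
finger_gap: 1.004
gripper_force: 0.0
```

drive_tool --moves '[{"xyz":[0,0,0],"rotation":[0,0,0],"gripper":65},{"xyz":[0,0,0],"rotation":[0,0,0],"gripper":50},{"xyz":[0,0,0],"rotation":[0,0,0],"gripper":40},{"xyz":[0,0,0],"rotation":[0,0,0],"gripper":30},{"xyz":[0,0,0],"rotation":[0,0,0],"gripper":30},{"xyz":[0,0,0],"rotation":[0,0,0],"gripper":30}]' --newtons 20

```text
clock: 3.8
ee_pos: [0.6052, -0.2432, 0.1533]
tcp_rot: [2.315, 2.12, 0.001]
wrist_force: [-1.7, -0.6, 6.0]
finger_gap: 0.494
gripper_force: 20.6
```

```bash
python3 -c "
from go import *
go([.6075,-.2375,.148])"
```

```text
t3.80 pos [ 0.6052 -0.2432  0.1533] q [-0.45  0.46  1.64 -0.    1.03 -0.36] F [-1.7 -0.6  6. ] gap 0.494 gf 20.6
tool shift [0.0059 0.0018 0.0053] turn/1.5 [ 0.0019  0.0009 -0.0042]
```

drive_tool --moves '[{"xyz":[0,0,-0.01],"rotation":[0,0,0],"gripper":30},{"xyz":[0,0,-0.02],"rotation":[0,0,0],"gripper":30},{"xyz":[0,0,-0.03],"rotation":[0,0,0],"gripper":30},{"xyz":[0,0,-0.04],"rotation":[0,0,0],"gripper":30},{"xyz":[0,0,-0.04],"rotation":[0,0,0],"gripper":30},{"xyz":[0,0,-0.04],"rotation":[0,0,0],"gripper":30},{"xyz":[0,0,-0.04],"rotation":[0,0,0],"gripper":30},{"xyz":[0,0,-0.02],"rotation":[0,0,0],"gripper":30}]'

```text
clock: 4.6
ee_pos: [0.6051, -0.2429, 0.3967]
tcp_rot: [2.312, 2.118, 0.004]
wrist_force: [0.4, -0.1, 0.2]
finger_gap: 0.493
gripper_force: 20.6
```

```bash
python3 -c "
from go import *
a=snapshot('side');b=snapshot('top')
cv2.imwrite('pics/c1.png',np.hstack([a[0:200,180:380],b[60:260,180:380]])[:,:,::-1].repeat(2,0).repeat(2,1))
go([.582,.2265,.39])"
```

```text
t4.70 pos [ 0.6056 -0.2432  0.3967] q [-0.45  0.27  1.4   0.    1.46 -0.36] F [-1.2  0.4  0.4] gap 0.495 gf 20.6
tool shift [ 0.4658 -0.0648  0.0047] turn/1.5 [ 0.0056  0.002  -0.0042]
```

View pics/c1.png

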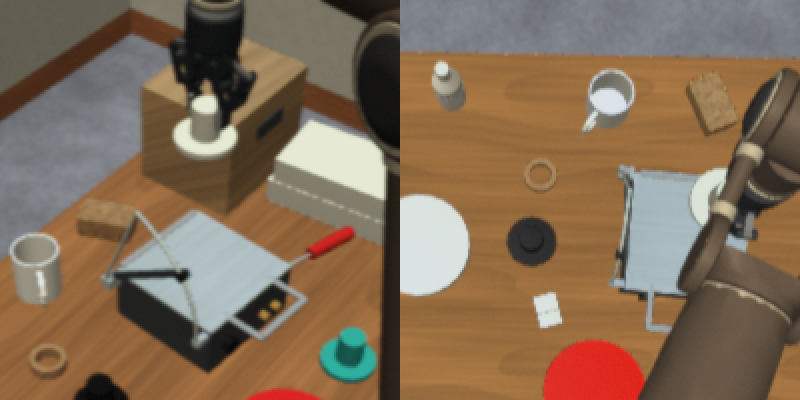

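drive_tool --moves '[{"xyz":[0.02,-0.003,0],"rotation":[0,0,0],"gripper":30},{"xyz":[0.035,-0.005,0],"rotation":[0,0,0],"gripper":30},{"xyz":[0.035,-0.005,0],"rotation":[0,0,0],"gripper":30},{"xyz":[0.035,-0.005,0],"rotation":[0,0,0],"gripper":30},{"xyz":[0.035,-0.005,0],"rotation":[0,0,0],"gripper":30},{"xyz":[0.035,-0.005,0],"rotation":[0,0,0],"gripper":30},{"xyz":[0.035,-0.005,0],"rotation":[0,0,0],"gripper":30},{"xyz":[0.035,-0.005,0],"rotation":[0,0,0],"gripper":30}]'

```text
clock: 5.5
ee_pos: [0.5875, 0.0272, 0.388]
tcp_rot: [-2.313, -2.119, 0.006]
wrist_force: [1.0, 0.4, -0.7]
finger_gap: 0.494
gripper_force: 20.6
```

drive_tool --moves '[{"xyz":[0.035,-0.005,0],"rotation":[0,0,0],"gripper":30},{"xyz":[0.035,-0.005,0],"rotation":[0,0,0],"gripper":30},{"xyz":[0.035,-0.005,0],"rotation":[0,0,0],"gripper":30},{"xyz":[0.035,-0.005,0],"rotation":[0,0,0],"gripper":30},{"xyz":[0.035,-0.005,0],"rotation":[0,0,0],"gripper":30},{"xyz":[0.02,-0.003,0],"rotation":[0,0,0],"gripper":30},{"xyz":[0,0,0],"rotation":[0,0,0],"gripper":30}]'

```text
clock: 6.2
ee_pos: [0.5763, 0.2247, 0.3878]
tcp_rot: [-2.309, -2.124, 0.007]
wrist_force: [0.0, -1.3, -1.3]
finger_gap: 0.491
gripper_force: 20.6
```

```bash
python3 -c "
from go import *
go([.580,.2265,.095])"
```

```text
t6.20 pos [0.5763 0.2247 0.3878] q [0.3  0.21 1.49 0.   1.44 0.38] F [ 0.  -1.3 -1.3] gap 0.491 gf 20.6
tool shift [0.0022 0.0053 0.2928] turn/1.5 [-0.004   0.0004 -0.0013]
```

drive_tool --moves '[{"xyz":[0.002,0.004,0.03],"rotation":[0,0,0],"gripper":30},{"xyz":[0,0,0.045],"rotation":[0,0,0],"gripper":30},{"xyz":[0,0,0.045],"rotation":[0,0,0],"gripper":30},{"xyz":[0,0,0.045],"rotation":[0,0,0],"gripper":30},{"xyz":[0,0,0.045],"rotation":[0,0,0],"gripper":30},{"xyz":[0,0,0.045],"rotation":[0,0,0],"gripper":30},{"xyz":[0,0,0.03],"rotation":[0,0,0],"gripper":30},{"xyz":[0,0,0],"rotation":[0,0,0],"gripper":30}]'

```text
clock: 7.0
ee_pos: [0.5762, 0.2205, 0.0987]
tcp_rot: [-2.312, -2.116, 0.023]
wrist_force: [-1.2, -0.0, 0.1]
finger_gap: 0.494
gripper_force: 20.6
```

```bash
python3 -c "
from go import *
go([.580,.2265,.083])"
```

```text
t7.00 pos [0.5762 0.2205 0.0987] q [ 0.3   0.49  1.74 -0.    0.93  0.38] F [-1.2 -0.   0.1] gap 0.494 gf 20.6
tool shift [0.0064 0.0035 0.0156] turn/1.5 [-0.0099  0.0041 -0.0046]
```

Lower in small steps until contact shows.

drive_tool --moves '[{"xyz":[0.003,0.002,0.005],"rotation":[-0.01,0.004,0],"gripper":30},{"xyz":[0,0,0.004],"rotation":[0,0,0],"gripper":30},{"xyz":[0,0,0.003],"rotation":[0,0,0],"gripper":30},{"xyz":[0,0,0],"rotation":[0,0,0],"gripper":30}]'

```text
clock: 7.4
ee_pos: [0.5861, 0.2261, 0.0956]
tcp_rot: [2.311, 2.116, 0.026]
wrist_force: [-0.3, -0.6, -0.3]
finger_gap: 0.491
gripper_force: 20.6
```

drive_tool --moves '[{"xyz":[0,0,0.003],"rotation":[0,0,0],"gripper":30},{"xyz":[0,0,0],"rotation":[0,0,0],"gripper":30}]'

```text
clock: 7.6
ee_pos: [0.5855, 0.226, 0.0916]
tcp_rot: [2.312, 2.117, 0.023]
wrist_force: [-0.6, 0.4, -0.4]
finger_gap: 0.491
gripper_force: 20.6
```

drive_tool --moves '[{"xyz":[0,0,0.003],"rotation":[0.005,-0.002,0],"gripper":30},{"xyz":[0,0,0.002],"rotation":[0,0,0],"gripper":30},{"xyz":[0,0,0],"rotation":[0,0,0],"gripper":30}]'

```text
clock: 7.9
ee_pos: [0.5851, 0.2258, 0.0857]
tcp_rot: [2.315, 2.119, 0.01]
wrist_force: [-0.5, -0.4, -0.3]
finger_gap: 0.492
gripper_force: 20.6
```

drive_tool --moves '[{"xyz":[0,0,0.003],"rotation":[0,0,0],"gripper":30},{"xyz":[0,0,0],"rotation":[0,0,0],"gripper":30}]'

```text
clock: 8.1
ee_pos: [0.5858, 0.2261, 0.0837]
tcp_rot: [2.314, 2.119, 0.012]
wrist_force: [-0.9, -0.8, 1.9]
finger_gap: 0.493
gripper_force: 20.9
```

```bash
python3 -c "
from go import *
a=snapshot('side');cv2.imwrite('pics/c2.png',crop(a[:,:,::-1],130,150,120,150,4))
go([.580,.2265,.083])"
```

```text
t8.15 pos [0.5858 0.2261 0.0837] q [0.3  0.51 1.73 0.   0.89 0.39] F [-0.2 -0.5  1.9] gap 0.493 gf 20.9
tool shift [-0.0001 -0.0058  0.0007] turn/1.5 [ 0.0054 -0.0022 -0.0043]
```

View pics/c2.png

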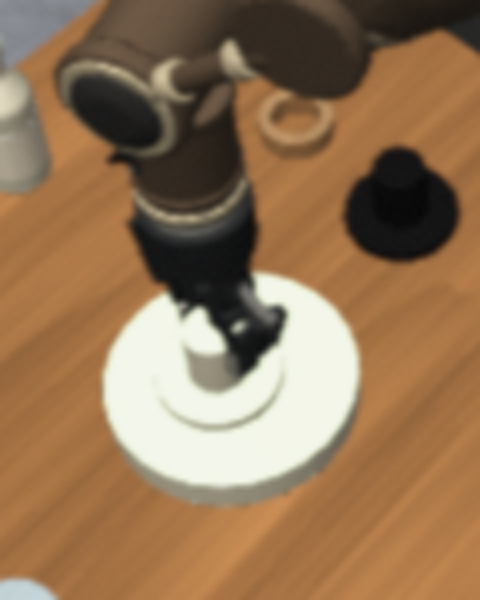

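The hat's brim (around pixel 185,248 in the full side image) sits well inside the disc and contact shows at the predicted height. I release it and rise.

drive_tool --moves '[{"xyz":[0,0,0],"rotation":[0,0,0],"gripper":60},{"xyz":[0,0,0],"rotation":[0,0,0],"gripper":80},{"xyz":[0,0,0],"rotation":[0,0,0],"gripper":100},{"xyz":[0,0,0],"rotation":[0,0,0],"gripper":100},{"xyz":[0,0,-0.02],"rotation":[0,0,0],"gripper":100},{"xyz":[0,0,-0.03],"rotation":[0,0,0],"gripper":100},{"xyz":[0,0,-0.04],"rotation":[0,0,0],"gripper":100},{"xyz":[0,0,-0.045],"rotation":[0,0,0],"gripper":100}]'

```text
clock: 8.95
ee_pos: [0.5832, 0.2252, 0.218]
tcp_rot: [2.315, 2.12, 0.007]
wrist_force: [0.8, -0.5, -0.6]
finger_gap: 1.001
gripper_force: 0.0
```

drive_tool --moves '[{"xyz":[0,0,-0.04],"rotation":[0,0,0],"gripper":100},{"xyz":[0,0,-0.03],"rotation":[0,0,0],"gripper":100},{"xyz":[0,0,0],"rotation":[0,0,0],"gripper":100}]'

```text
clock: 9.25
ee_pos: [0.587, 0.2265, 0.295]
tcp_rot: [2.31, 2.116, 0.028]
wrist_force: [1.3, 0.9, 0.4]
finger_gap: 1.003
gripper_force: 0.0
```

```bash
python3 -c "
from go import *
go([.436,-.228,.29])"
```

```text
t9.25 pos [0.587  0.2265 0.295 ] q [ 0.3   0.27  1.6  -0.    1.25  0.39] F [1.3 0.9 0.4] gap 1.003 gf 0.0
tool shift [-0.466  -0.1106 -0.0005] turn/1.5 [ 0.0125 -0.005  -0.0042]
```

drive_tool --moves '[{"xyz":[-0.02,-0.035,0],"rotation":[0.012,-0.005,-0.004],"gripper":60},{"xyz":[-0.033,-0.03,0],"rotation":[0,0,0],"gripper":60},{"xyz":[-0.033,-0.03,0],"rotation":[0,0,0],"gripper":60},{"xyz":[-0.035,-0.0155,0],"rotation":[0,0,0],"gripper":60},{"xyz":[-0.035,0,0],"rotation":[0,0,0],"gripper":60},{"xyz":[-0.035,0,0],"rotation":[0,0,0],"gripper":60},{"xyz":[-0.035,0,0],"rotation":[0,0,0],"gripper":60},{"xyz":[-0.035,0,0],"rotation":[0,0,0],"gripper":60}]'

```text
clock: 10.05
ee_pos: [0.4512, -0.0265, 0.2886]
tcp_rot: [-2.306, -2.125, 0.018]
wrist_force: [-0.1, -0.3, -0.5]
finger_gap: 0.602
gripper_force: 0.0
```

drive_tool --moves '[{"xyz":[-0.035,0,0],"rotation":[0,0,0],"gripper":60},{"xyz":[-0.035,0,0],"rotation":[0,0,0],"gripper":60},{"xyz":[-0.035,0,0],"rotation":[0,0,0],"gripper":60},{"xyz":[-0.035,0,0],"rotation":[0,0,0],"gripper":60},{"xyz":[-0.035,0,0],"rotation":[0,0,0],"gripper":60},{"xyz":[-0.03,0,0],"rotation":[0,0,0],"gripper":60},{"xyz":[0,0,0],"rotation":[0,0,0],"gripper":60}]'

```text
clock: 10.75
ee_pos: [0.4346, -0.2326, 0.2896]
tcp_rot: [-2.311, -2.12, 0.019]
wrist_force: [0.2, 0.2, 0.9]
finger_gap: 0.603
gripper_force: 0.0
```

```bash
python3 -c "
from go import *
go([.436,-.228,.15])
a=snapshot('side');cv2.imwrite('pics/s3.png',a[:,:,::-1])
cv2.imwrite('pics/c3.png',np.hstack([crop(a[:,:,::-1],220,80,120,120,4),crop(a[:,:,::-1],150,200,70,120,4)]))"
```

```text
t10.75 pos [ 0.4346 -0.2326  0.2896] q [-0.57  0.02  1.9  -0.01  1.23 -0.48] F [0.2 0.2 0.9] gap 0.603 gf 0.0
tool shift [0.0054 0.0026 0.1395] turn/1.5 [-0.0079  0.0035 -0.0029]
```

View pics/c3.png

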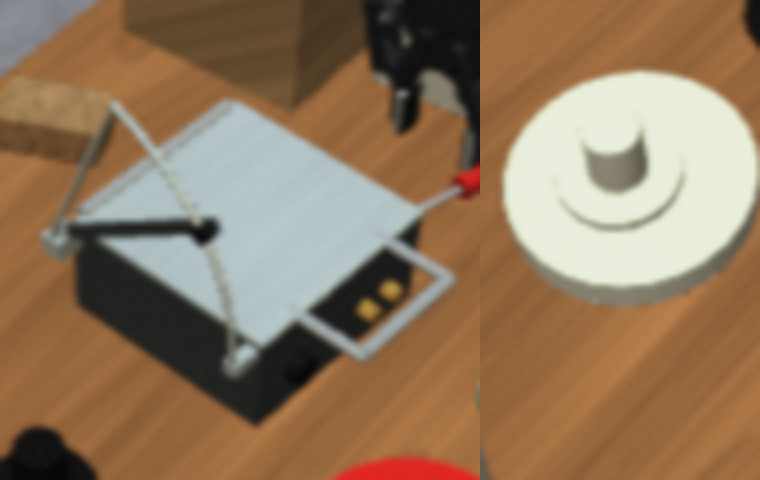

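```bash
cat > fit2.py <<'E'
from fit import *
S3=lambda x,y:np.array([220+(x+.5)/4-.5,80+(y+.5)/4-.5])
obs[:]=obs[:6]+[("side",S3(*o),q) for o,q in [((232,100),(.1,-.1,.1)),((418,210),(-.1,-.1,.1)),((260,346),(-.1,.1,.1)),((454,276),(-.166,-.055,.096)),((364,357),(-.166,.055,.096))]]
# camera offsets per view (calibration 2 mm) -> pixel biases
def f2(v): 
    return np.concatenate([f(v[:3])+np.concatenate([v[3:5] if o[0]=="side" else v[5:7] for o in obs]),v[3:]*2])
v=least_squares(f2,[*p,0,0,0,0],loss="soft_l1").x;p=v[:3]
E
python3 - <<'E'
from fit2 import *
from fit2 import v,p
print(v.round(3),f2(v).round(1)[:22].reshape(-1,2).tolist(),"handle",U(p,(-.16,0,.096)))
for a in np.arange(.5,.75,.05):
    g=lambda y,r:((proj("side",lidpt(a,y,r,p))+v[3:5]-[220,80])*4+1.5).round().tolist()
    print(round(a,2),"tip",g(.113,.2),"tip .19",g(.113,.19),"mid",g(.113,.1),"pivot",g(.113,0))
E
python3 -c "
from go import *
go([.436,-.228,.102])"
```

```text
[ 0.596 -0.241 -0.075 -0.072 -0.002  0.031  0.078] [[0.1, 0.2], [-0.0, -0.8], [0.5, 0.3], [-0.6, 0.4], [0.0, -0.3], [-0.1, -0.2], [-0.1, -0.3], [0.5, -0.4], [0.0, -0.5], [-0.4, 1.3], [0.3, 0.4]] handle [ 0.43665934 -0.22850491  0.096     ]
0.5 tip [229.0, 251.0] tip .19 [220.0, 250.0] mid [139.0, 241.0] pivot [58.0, 232.0]
0.55 tip [224.0, 239.0] tip .19 [215.0, 239.0] mid [137.0, 235.0] pivot [58.0, 232.0]
0.6 tip [219.0, 227.0] tip .19 [210.0, 227.0] mid [134.0, 229.0] pivot [58.0, 232.0]
0.65 tip [213.0, 215.0] tip .19 [204.0, 216.0] mid [131.0, 224.0] pivot [58.0, 232.0]
0.7 tip [207.0, 203.0] tip .19 [199.0, 205.0] mid [128.0, 218.0] pivot [58.0, 232.0]
t10.80 pos [ 0.4346 -0.2307  0.2894] q [-0.57  0.02  1.9  -0.01  1.23 -0.48] F [-0.1  0.4  0.4] gap 0.597 gf 0.0
tool shift [0.0035 0.0035 0.1874] turn/1.5 [-0.0083  0.0022 -0.0024]
```

drive_tool --moves '[{"xyz":[0.003,0.003,0.03],"rotation":[-0.006,0.002,0],"gripper":60},{"xyz":[0,0,0.04],"rotation":[0,0,0],"gripper":60},{"xyz":[0,0,0.03],"rotation":[0,0,0],"gripper":60},{"xyz":[0,0,0.03],"rotation":[0,0,0],"gripper":60},{"xyz":[0,0,0.02],"rotation":[0,0,0],"gripper":60},{"xyz":[0,0,0],"rotation":[0,0,0],"gripper":60}]'

```text
clock: 11.4
ee_pos: [0.4352, -0.2241, 0.1369]
tcp_rot: [-2.303, -2.124, 0.006]
wrist_force: [-0.1, 0.4, -0.5]
finger_gap: 0.604
gripper_force: 0.0
```

```bash
python3 -c "
from go import *
go([.4365,-.228,.102],-.075)"
```

```text
t11.40 pos [ 0.4352 -0.2241  0.1369] q [-0.56  0.21  2.03 -0.    0.91 -0.48] F [-0.1  0.4 -0.5] gap 0.604 gf 0.0
tool shift [-0.0039  0.002   0.0348] turn/1.5 [-0.0063 -0.0022 -0.0039]
```

drive_tool --moves '[{"xyz":[-0.003,0.002,0.015],"rotation":[0,0,-0.003],"gripper":60},{"xyz":[0,0,0.015],"rotation":[0,0,0],"gripper":60},{"xyz":[0,0,0.004],"rotation":[0,0,0],"gripper":60},{"xyz":[0,0,0],"rotation":[0,0,0],"gripper":60}]'

```text
clock: 11.8
ee_pos: [0.4398, -0.2298, 0.1069]
tcp_rot: [-2.305, -2.134, 0.003]
wrist_force: [0.1, -0.3, 0.2]
finger_gap: 0.599
gripper_force: 0.0
```

drive_tool --moves '[{"xyz":[0,0,0],"rotation":[0,0,0],"gripper":40},{"xyz":[0,0,0],"rotation":[0,0,0],"gripper":25},{"xyz":[0,0,0],"rotation":[0,0,0],"gripper":15},{"xyz":[0,0,0],"rotation":[0,0,0],"gripper":5},{"xyz":[0,0,0],"rotation":[0,0,0],"gripper":0},{"xyz":[0,0,0],"rotation":[0,0,0],"gripper":0}]' --newtons 60

```text
clock: 12.4
ee_pos: [0.4367, -0.2301, 0.1067]
tcp_rot: [-2.3, -2.131, 0.01]
wrist_force: [-8.9, -2.1, 4.5]
finger_gap: 0.116
gripper_force: 58.5
```

```bash
python3 -c "
from go import *
go([.4365,-.228,.102],-.075)"
```

```text
t12.40 pos [ 0.4367 -0.2301  0.1067] q [-0.57  0.27  2.04 -0.01  0.84 -0.49] F [-8.9 -2.1  4.5] gap 0.116 gf 58.5
tool shift [ 0.0021 -0.0003  0.0047] turn/1.5 [-0.0059  0.0005 -0.0008]
```

drive_tool --moves '[{"xyz":[0,0.001,-0.021],"rotation":[0,0,0],"gripper":0},{"xyz":[0,0.0025,-0.0205],"rotation":[0,0,0],"gripper":0},{"xyz":[0,0.004,-0.0205],"rotation":[0,0,0],"gripper":0},{"xyz":[0,0.006,-0.02],"rotation":[0,0,0],"gripper":0},{"xyz":[0,0.007,-0.0195],"rotation":[0,0,0],"gripper":0},{"xyz":[0,0.009,-0.019],"rotation":[0,0,0],"gripper":0},{"xyz":[0,0.0105,-0.018],"rotation":[0,0,0],"gripper":0},{"xyz":[0,0,0],"rotation":[0,0,0],"gripper":0}]'

```text
clock: 13.2
ee_pos: [0.4765, -0.2332, 0.2459]
tcp_rot: [-2.299, -2.13, 0.014]
wrist_force: [-10.6, -2.5, -2.0]
finger_gap: 0.112
gripper_force: 59.4
```

```bash
python3 -c "
from go import *
from fit2 import p
go([.4365,-.228,.102],-.075)
s=sense();print('angle est',np.arcsin((s['ee_pos'][2]-.1067)/.26))
a=snapshot('side');cv2.imwrite('pics/s4.png',a[:,:,::-1]);b=snapshot('top')
cv2.imwrite('pics/c4.png',crop(a[:,:,::-1],220,80,120,90,6))"
```

```text
t13.20 pos [ 0.4765 -0.2332  0.2459] q [-0.53  0.14  1.86 -0.01  1.15 -0.45] F [-10.6  -2.5  -2. ] gap 0.112 gf 59.4
tool shift [ 0.0024 -0.0387  0.1444] turn/1.5 [-0.0076  0.001  -0.001 ]
angle est 0.5651474689461904
```

View pics/c4.png

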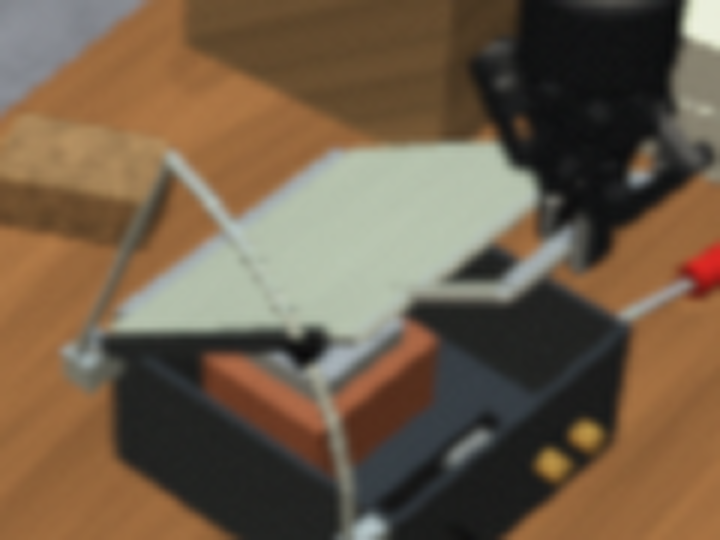

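```bash
cat > ang.py <<'E'
from fit2 import *
from fit2 import v,p
from scipy.ndimage import map_coordinates as mc
def pt(a,y,r,n): return U(p,(.1-r*np.cos(a)+n*np.sin(a),y,.096+r*np.sin(a)+n*np.cos(a)))
def samp(g,P): 
    q=np.array([proj("side",x)+v[3:5] for x in P]);return mc(g,[q[:,1],q[:,0]],order=1)
A=np.arange(.4,.8,.005)
def pointer(g): # dark 12 mm strip centred on pointer line, over light lid
    R=np.linspace(.08,.17,25)
    sc=[samp(g,[pt(a,.113,r,n) for r in R for n in(-.003,0,.003)]).mean()-.5*samp(g,[pt(a,.113,r,n) for r in R for n in(-.011,.011)]).mean() for a in A]
    return A,np.array(sc)
def lid(g,Y):
    sc=[samp(g,[pt(a,y,.2,.0045-.006) for y in Y]).mean()*0+samp(g,[pt(a,y,.194,.004) for y in Y]).mean()-samp(g,[pt(a,y,.206,.004) for y in Y]).mean() for a in A]
    return A,np.array(sc)
E
python3 - <<'E'
from ang import *
g3=cv2.imread("pics/s3.png",0).astype(float);g4=cv2.imread("pics/s4.png",0).astype(float)
a,s=pointer(g3);print("pointer",a[s.argmin()],np.c_[a,s][s.argmin()-4:s.argmin()+5].round(3).tolist())
# lid front: brightness profile below the corner / edge, in candidates
im=cv2.imread("pics/s4.png")
for aa in(.5,.54,.56,.58,.6,.64):
    k=lambda y,n:(((proj("side",pt(aa,y,.2,n))+v[3:5]-[220,80])*6+2.5).round().tolist())
    print(aa,"corner top",k(.1,.004),"bot",k(.1,-.004),"armfoot",k(.055,.004),"-y corner",k(-.1,.004),"bar end",(((proj("side",pt(aa,.055,.26,0))+v[3:5]-[220,80])*6+2.5).round().tolist()))
for Y in(np.linspace(.07,.095,15),np.linspace(.01,.042,15)):
    a,s=lid(g4,Y);print(a[s.argmax()],np.c_[a,s][::4].round(2).tolist())
E
```

```text
Traceback (most recent call last):
  File "ang.py", line 10, in pointer
    sc=[samp(g,[pt(a,.113,r,n) for r in R for n in(-.003,0,.003)]).mean()-.5*samp(g,[pt(a,.113,r,n) for r in R for n in(-.011,.011)]).mean() for a in A]
        ~~~~^^^^^^^^^^^^^^^^^^^^^^^^^^^^^^^^^^^^^^^^^^^^^^^^^^^^^^
  File "ang.py", line 6, in samp
    q=np.array([proj("side",x)+v[3:5] for x in P]);return mc(g,[q[:,1],q[:,0]],order=1)
                ~~~~^^^^^^^^^^
  File "h.py", line 8, in proj
    m=camera_model(n);P=m["pose"];c=P[:3,:3].T@(np.asarray(p)-P[:3,3])
ValueError: time passes only in moves, steps and waits
```

Cache the camera model.

```bash
sed -i 's/^def ray/import functools\ncamera_model=functools.cache(camera_model)\ndef ray/' h.py; sed -i 's/-\.5\*samp/-samp/' ang.py
cat > m.py <<'E'
from ang import *
import sys
g3=cv2.imread("pics/s3.png",0).astype(float);g4=cv2.imread(sys.argv[1],0).astype(float)
a,s=pointer(g3);i=s.argmin();print("pointer",a[i],s[i-4:i+5].round(1))
for aa in(.5,.54,.58,.62):
    k=lambda y,n,r=.2:(((proj("side",pt(aa,y,r,n))+v[3:5]-[220,80])*6+2.5).round().tolist())
    print(aa,"corner top",k(.1,.004),"bot",k(.1,-.004),"armfoot",k(.055,.004),"-y corner",k(-.1,.004),"bar end",k(.055,0,.26))
for Y in(np.linspace(.07,.095,15),np.linspace(.01,.042,15)):
    a,s=lid(g4,Y);print(a[s.argmax()],s[::4].round(0))
E
python3 m.py pics/s4.png
```

```text
pointer 0.6050000000000002 [-100.9 -110.8 -117.6 -120.5 -120.9 -119.7 -116.4 -111.2 -103.4]
0.5 corner top [359.0, 355.0] bot [364.0, 370.0] armfoot [418.0, 308.0] -y corner [610.0, 154.0] bar end [509.0, 323.0]
0.54 corner top [353.0, 341.0] bot [359.0, 355.0] armfoot [412.0, 294.0] -y corner [605.0, 140.0] bar end [502.0, 304.0]
0.58 corner top [346.0, 327.0] bot [353.0, 341.0] armfoot [406.0, 279.0] -y corner [600.0, 127.0] bar end [495.0, 285.0]
0.62 corner top [339.0, 312.0] bot [346.0, 327.0] armfoot [400.0, 265.0] -y corner [594.0, 113.0] bar end [487.0, 265.0]
0.4900000000000001 [ 49.  17. -19. -14.  38.  48.  24.  22.  10.   0.  -1.  -0.  -1.  -0.
   1.   1.  -1.  -1.  -0.  -0.]
0.5200000000000001 [ 8.  8.  4.  0.  5. 42. 80. 48. 11.  1.  0.  1. -1. -0.  1.  1. -0. -1.
  1.  1.]
```

drive_tool --moves '[{"xyz":[0,0.0025,-0.005],"rotation":[0,0,0],"gripper":0},{"xyz":[0,0.0025,-0.005],"rotation":[0,0,0],"gripper":0},{"xyz":[0,0,0],"rotation":[0,0,0],"gripper":0},{"xyz":[0,0,0],"rotation":[0,0,0],"gripper":0}]'

```text
clock: 13.7
ee_pos: [0.481, -0.2336, 0.253]
tcp_rot: [-2.3, -2.129, 0.014]
wrist_force: [-6.5, -2.8, -5.4]
finger_gap: 0.116
gripper_force: 59.2
```

```bash
python3 -c "
from go import *
go([.4365,-.228,.102],-.075)
s=sense();print('angle est',np.arcsin((s['ee_pos'][2]-.1067)/.26))
a=np.mean([snapshot('side').astype(float) for _ in range(4)],0)[:,:,::-1];cv2.imwrite('pics/s5.png',a)
cv2.imwrite('pics/c5.png',crop(a,230,115,80,60,10))"; python3 m.py pics/s5.png | tail -2
```

```text
t13.70 pos [ 0.481  -0.2336  0.253 ] q [-0.53  0.14  1.84 -0.01  1.16 -0.45] F [-6.5 -2.8 -5.4] gap 0.116 gf 59.2
tool shift [ 0.0024 -0.043   0.1515] turn/1.5 [-0.0076  0.0009 -0.0013]
angle est 0.5974263070904506
0.5500000000000002 [ 1.  3.  6.  8.  6.  1. 10. 58. 64. 20.  2. -0.  1. -0. -0.  1.  1. -1.
 -0.  0.][ WARN:0@2.283] global loadsave.cpp:1063 imwrite_ Unsupported depth image for selected encoder is fallbacked to CV_8U.
```

View pics/c5.png

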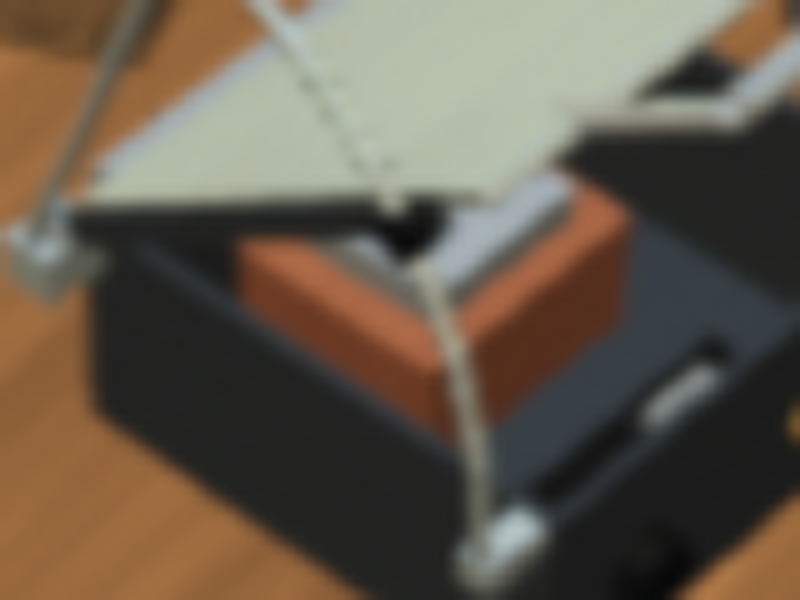

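```bash
python3 -c "
from ang import *
k=lambda aa,y,r,n:((proj('side',pt(aa,y,r,n))+v[3:5]-[230,115])*10+4.5).round().tolist()
for aa in(.54,.56,.58,.6,.62): print(round(aa,2),'lid corner top',k(aa,.1,.2,.004),'bot',k(aa,.1,.2,-.004),'armfoot top',k(aa,.055,.2,.004),'bar end',k(aa,.055,.26,0),'| ptr tip c',k(aa,.113,.2,0),'tip top',k(aa,.113,.2,.006),'bot',k(aa,.113,.2,-.006),'.1 top',k(aa,.113,.1,.006),'.1 bot',k(aa,.113,.1,-.006))
im=cv2.imread('pics/s5.png');g3=cv2.imread('pics/s3.png')
print('col 257 lum s3',g3[128:146,257].mean(1).round(),'s5',im[128:146,257].mean(1).round())
print('row 137 s3',g3[137,262:282].mean(1).round())
print('row135..131 s5',[im[r,274:290].mean(1).round().tolist() for r in(133,134,135,136)])
for u in (282,285,288,291,294): print(u,im[118:138,u].mean(1).round().tolist())
"
```

```text
0.54 lid corner top [488.0, 219.0] bot [498.0, 243.0] armfoot top [588.0, 140.0] bar end [738.0, 157.0] | ptr tip c [464.0, 254.0] tip top [456.0, 236.0] bot [471.0, 272.0] .1 top [237.0, 224.0] .1 bot [251.0, 258.0]
0.56 lid corner top [483.0, 207.0] bot [493.0, 231.0] armfoot top [583.0, 128.0] bar end [732.0, 141.0] | ptr tip c [459.0, 242.0] tip top [451.0, 224.0] bot [466.0, 260.0] .1 top [234.0, 219.0] .1 bot [249.0, 253.0]
0.58 lid corner top [477.0, 195.0] bot [488.0, 219.0] armfoot top [577.0, 116.0] bar end [725.0, 125.0] | ptr tip c [453.0, 230.0] tip top [445.0, 212.0] bot [461.0, 248.0] .1 top [231.0, 213.0] .1 bot [247.0, 247.0]
0.6 lid corner top [472.0, 183.0] bot [483.0, 207.0] armfoot top [572.0, 104.0] bar end [718.0, 109.0] | ptr tip c [448.0, 218.0] tip top [439.0, 200.0] bot [456.0, 236.0] .1 top [228.0, 207.0] .1 bot [244.0, 241.0]
0.62 lid corner top [466.0, 171.0] bot [477.0, 195.0] armfoot top [566.0, 92.0] bar end [711.0, 93.0] | ptr tip c [442.0, 206.0] tip top [434.0, 188.0] bot [451.0, 224.0] .1 top [225.0, 202.0] .1 bot [242.0, 236.0]
col 257 lum s3 [18
[... 761 characters left out ...]
0]]
282 [184.0, 184.0, 183.0, 182.0, 182.0, 182.0, 182.0, 182.0, 182.0, 182.0, 182.0, 182.0, 180.0, 173.0, 163.0, 168.0, 172.0, 173.0, 166.0, 142.0]
285 [182.0, 182.0, 183.0, 183.0, 183.0, 182.0, 180.0, 177.0, 177.0, 180.0, 176.0, 158.0, 123.0, 106.0, 141.0, 165.0, 160.0, 124.0, 92.0, 86.0]
288 [182.0, 183.0, 183.0, 183.0, 182.0, 183.0, 181.0, 173.0, 158.0, 130.0, 93.0, 56.0, 38.0, 37.0, 51.0, 82.0, 104.0, 110.0, 112.0, 113.0]
291 [182.0, 182.0, 183.0, 182.0, 183.0, 182.0, 174.0, 163.0, 150.0, 116.0, 67.0, 40.0, 35.0, 34.0, 34.0, 38.0, 53.0, 83.0, 101.0, 93.0]
294 [182.0, 183.0, 183.0, 177.0, 160.0, 121.0, 98.0, 133.0, 142.0, 110.0, 63.0, 39.0, 34.0, 34.0, 34.0, 34.0, 35.0, 36.0, 43.0, 53.0]
```

```bash
python3 -c "
from ang import *
im=cv2.imread('pics/s5.png');x0,y0,s=256,104,8
base=crop(im,x0,y0,50,37,s);out=[base]
for a in(.57,.59,.61):
    b=base.copy()
    def L(A,B,c):
        q=[tuple(int(t) for t in ((proj('side',pt(a,*P))+v[3:5]-[x0,y0]+.5)*s-.5)) for P in(A,B)];cv2.line(b,*q,c,1)
    L((.1,.2,.004),(-.1,.2,.004),(0,0,255));L((.1,.2,-.004),(-.1,.2,-.004),(255,0,0))
    L((.1,.2,.004),(.1,0,.004),(0,0,255));L((.1,.2,-.004),(.1,0,-.004),(255,0,0));L((.1,.2,.004),(.1,.2,-.004),(0,255,255))
    L((.055,.26,0),(-.055,.26,0),(0,255,0));L((.055,.2,0),(.055,.26,0),(0,255,0))
    for n in(-.006,.006):L((.113,.2,n),(.113,.0,n),(255,0,255))
    L((.113,.2,-.006),(.113,.2,.006),(255,0,255))
    out.append(b)
cv2.imwrite('pics/c6.png',np.vstack([np.hstack(out[:2]),np.hstack(out[2:])]))
"
```

```text
(no output)
```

View pics/c6.png

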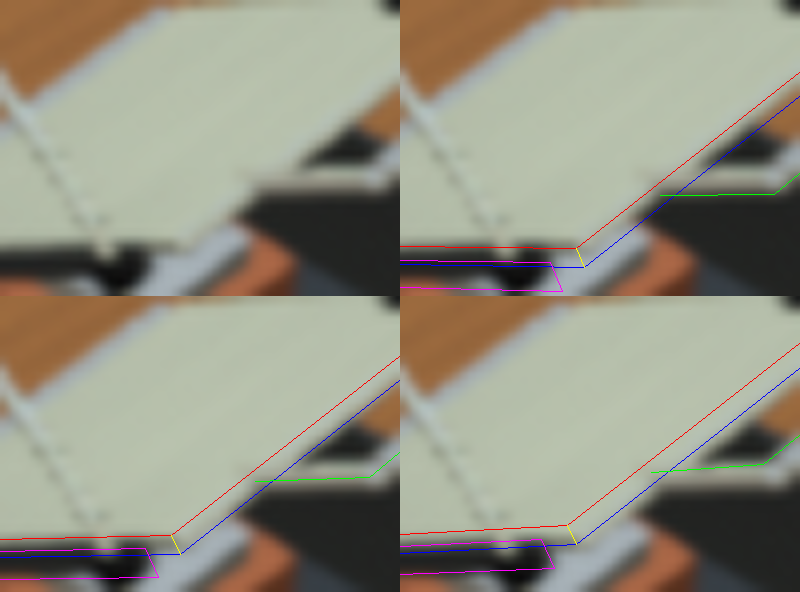

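drive_tool --moves '[{"xyz":[0,0.0015,-0.0025],"rotation":[0,0,0],"gripper":0},{"xyz":[0,0,0],"rotation":[0,0,0],"gripper":0},{"xyz":[0,0,0],"rotation":[0,0,0],"gripper":0}]'

```text
clock: 14.2
ee_pos: [0.4825, -0.2337, 0.2553]
tcp_rot: [-2.3, -2.129, 0.014]
wrist_force: [-5.3, -2.3, -5.7]
finger_gap: 0.115
gripper_force: 59.1
```

```bash
cat > l.py <<'E'
from ang import *
import ang
ang.A=np.arange(.45,.65,.002)
def bot(g): # light->dark bottom front edge
    Y=np.r_[np.linspace(.035,.05,6)*0+.045,np.linspace(0,.04,20)]
    sc=[samp(g,[pt(a,y,.198,-.004+.003) for y in Y]).mean()-samp(g,[pt(a,y,.2,-.008) for y in Y]).mean() for a in ang.A]
    i=int(np.argmax(sc));return ang.A[i]
def ptr(g):
    from scipy.optimize import brentq
    R=np.linspace(.07,.165,30);Aa=np.arange(.5,.7,.002)
    top=[samp(g,[pt(a,.113,r,.006) for r in R]).mean() for a in Aa]
    return Aa[int(np.argmin(np.abs(np.array(top)-112)))]
a=np.mean([snapshot('side').astype(float) for _ in range(4)],0)[:,:,::-1];cv2.imwrite('pics/s6.png',a.astype(np.uint8))
for n in("s3","s4","s5","s6"):
    g=cv2.imread(f"pics/{n}.png",0).astype(float);print(n,"lid",bot(g),"ptr top-edge",ptr(g))
R=np.linspace(.07,.165,30);g=cv2.imread("pics/s3.png",0).astype(float)
for n in(-.006,.006): print("ptr edge n",n,[(round(a,2),samp(g,[pt(a,.113,r,n) for r in R]).mean().round()) for a in np.arange(.56,.66,.01)])
from go import go
go([.4365,-.228,.102],-.075);print(np.arcsin((sense()['ee_pos'][2]-.1067)/.26))
E
python3 l.py
```

```text
s3 lid 0.452 ptr top-edge 0.6140000000000001
s4 lid 0.56 ptr top-edge 0.6160000000000001
s5 lid 0.5900000000000001 ptr top-edge 0.6200000000000001
s6 lid 0.6020000000000001 ptr top-edge 0.6260000000000001
ptr edge n -0.006 [(np.float64(0.56), np.float64(169.0)), (np.float64(0.57), np.float64(158.0)), (np.float64(0.58), np.float64(146.0)), (np.float64(0.59), np.float64(132.0)), (np.float64(0.6), np.float64(109.0)), (np.float64(0.61), np.float64(87.0)), (np.float64(0.62), np.float64(68.0)), (np.float64(0.63), np.float64(53.0)), (np.float64(0.64), np.float64(45.0)), (np.float64(0.65), np.float64(41.0))]
ptr edge n 0.006 [(np.float64(0.56), np.float64(40.0)), (np.float64(0.57), np.float64(42.0)), (np.float64(0.58), np.float64(51.0)), (np.float64(0.59), np.float64(67.0)), (np.float64(0.6), np.float64(83.0)), (np.float64(0.61), np.float64(104.0)), (np.float64(0.62), np.float64(126.0)), (np.float64(0.63), np.float64(146.0)), (np.float64(0.64), np.float64(162.0)), (np.float64(0.65), np.float64(172.0))]
t14.40 pos [ 0.4825 -0.2337  0.2552] q [-0.53  0.14  1.84 -0.01  1.17 -0.45] F [-5.9 -3.1 -5.8] gap 0.115 gf 59.1
tool shift [ 0.0024 -0.0445  0.1537] turn/1.5 [-0.0076  0.0008 -0.0014]
0.6078758027987999
```

```bash
python3 -c "
from plant import *
print(job_done())"
```

```text
the job is handed in; nothing more can be done
None
```

The job is handed in at about 14.4 s of the 70 s: the white hat stands upright on the white foam disc, brim well inside its edge. The gripper is still holding the lid by its handle at about 0.60–0.61 rad, against about 0.605 rad measured for the pointer, so they match within about 0.01 rad as far as the camera can tell.

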